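Square a control case into the corner of a drilling fixture

ROBOT

A 6-joint arm with a two-finger parallel gripper is mounted at the origin on the work surface. World frame = base frame: x ahead of the robot, y to its left, z up, the work surface at z = 0. Lengths are in m, angles in degrees, forces in N, time in s.
With the tool pointing down it reaches from about 0.35 to 0.775 m from the base axis. Payload 5.5 kg.
Tool frame: the origin (TCP) lies where the fingers leave the gripper's body, on its centre line; the fingertips stand 73 mm ahead of it and the grasp point (between the pads) lies 54 mm ahead of it; z points along the fingers, y is the line along which they close (so a half turn about z gives the same grasp; the last joint's range is limited). The gripper opens to 85 mm and grips with 20 to 120 N. Pads are 22 mm wide; open, the fingers measure 114 mm over their backs; the gripper's body (76 mm by 85 mm) begins 54 mm behind the grasp point. The pads swing forward as they close: fully open they stand 13 mm farther back than shut.
Start: joints at [60.986, 17.945, 2.641, 74.691, 0, 82.002], TCP at [0.206, 0.537, 0.304] pointing down, gripper open.
Joint ranges: [-158.12, 158.12], [-49.38, 96.58], [-58.88, 72.47], [-126.05, 133.96], [-84.25, 85.87], [-180, 180]. Speed limits (degrees/s): [147.25, 147.25, 180, 180, 180, 180].

INTERFACE

Orientations are given as [roll, pitch, yaw] about the fixed x, y, z axes, in that order (R = Rz(yaw) Ry(pitch) Rx(roll)).
In Python, from bench import * gives the robot as it stands.
- The arm moves only by the tool arm_command, never from a script. Its argument "series" is a list of rows, each an object with "offset": the shift along the tool's x, y, z in mm, a list of three; "twist": the turn about the tool's z in rad. A call has 1 to 8 rows; each row is the pose to reach, as a shift and turn from the pose commanded when the call began, along the tool's axes at that moment; what a row does not reach only later rows make up. A row lasts 1/8 s, in which the tool goes at most 62.5 mm and 10.7 degrees, less where a joint would pass 70% of its speed; a pose out of reach is approached as far as the arm can. A call with a gripper value outside its range is refused whole. "claw" is the finger opening in mm, from 0 to 85.4, set as the call begins (left out, the last holds). The fingers move at their own pace and stop on an object; "squeeze" is the grip in N (left out, the last holds). Time passes only in rows, so rows that repeat a pose let the fingers close. It gives the time, the measured TCP pose, the force, the opening and the grip force at its end, in the units of the state.
- sense(): the state, without advancing time (a new reading comes with each control period).
- capture(name): name is "side" or "top" or "wrist"; returns a dict with "color" (480x640x3 uint8, red, green, blue), "mtx" (3x3 intrinsics, pixels), "view" (4x4, takes a point from world to camera coordinates). Camera axes: x right, y up, looking along -z (the intrinsics and any distortion apply to the point x, -y, -z); pixel columns grow to the right and rows downward; lengths in m; the calibration is good to about 2 mm. A picture is of the moment at which its call begins. There is no depth.
- finish_job(): hands the job in; it is judged then, once.
The state is a dict: "t": time; "q": joint angles; "qd": joint speeds; "effort": joint torques, N m; "ee_pos": TCP position; "tcp_rot": TCP orientation; "wrist_force": force on the tool from outside, world axes, zero at the start; "ft_torque": the same for the moment, N m; "finger_gap": finger opening in m; "grip_force": force on a finger pad.
Only numpy, scipy, OpenCV 4.12 (cv2) and the standard library are available. Lean on these libraries where they do the work, as an engineer would, in place of code of your own. Each camera call takes 0.05 s, during which the arm holds its last target. There are 200 camera calls.

TASK

Push the black control case along the bench into the corner of the steel fixture, so that one long side lies flat against the long fence and one short end is right up against the stop block. Only push it, gently, with the fingertips or the outside of the fingers: do not lift or tip it. Leave the parts dish, screwdriver, bracket and motor where they are, and move clear at the end.

Things in the scene. Friction and masses are not known exactly. Their poses are not given: they have to be found in the camera images.
- case: Black sheet-metal control case, a closed box that slides on the bench: 90 (its x) x 120 (its y) x 50 mm high, about 0.4 to 0.85 kg. Cover plate with vent slots and four screws on top. Origin: centre of its underside; z up. It may end either way round. It starts 10 to 14 cm in front of the fence (robot side), turned up to 0.35 rad from it, about mid-length of the fence.
- fence: Long steel angle fixed to the bench: upright 440 mm long, 35 mm high, 6 mm thick, with a 6 mm thick foot 40 mm wide behind it. Origin: at bench height on the front face, at mid-length. Its x axis is normal to the front face and points away from the robot, into the steel; its y axis runs along the fence, to the left seen from the robot. The case goes on the front side (negative x). With its long side against the fence the case's centre is at x = -45 mm in this frame.
- stop: Steel stop block fixed to the bench on the front side of the fence, near its left or its right end (varies): 70 (its x) x 40 (its y) x 30 mm high. Origin: centre of its underside, 190 mm from mid-length of the fence and 37 mm in front of the fence face (2 mm gap); axes parallel to the fence's. Its inner side, facing the middle of the fence, stops the case: the case's centre is then 80 mm from the block's centre along the fence.
- dish: Bystander: loose low round steel parts dish, 68 mm across, 22 mm high, holding small brass screws; stands near the fence at the end opposite the stop block, its centre 190 mm from mid-length and 37 mm in front of the fence. Origin: centre of its underside.
- driver: Bystander: loose screwdriver lying on the bench to the right. It lies along its own x axis, handle to -x.
- bracket: Bystander: loose dark steel angle bracket on the bench to the left, 50 x 60 mm, upright leaf 50 mm high, 4 mm thick. Origin: centre of its underside.
- motor: Bystander: loose small upright motor behind the fence, 48 mm diameter, 69 mm high with its shaft. Origin: centre of its underside.

How it is judged:
By the outcome, as a careful person would: the job done as asked, in the order asked, and still so for the second after the job is handed in, with the robot touching nothing.
It also fails if it takes over 61 s, if anything falls off the work surface, if the arm or the gripper's body presses on something with over 40 N, if the wrist force passes 120 N, or if a joint passes its speed limit or range.

## Working session

There is one attempt and no reset: what is moved stays moved. The work goes in short steps, Python scripts to look and compute and a tool call to move; the robot and the scene stay as the last step left them, time stands still between calls to the robot, and variables do not carry over. Pictures are saved under pics/ and viewed, at most 13 in all, crops included, and the job is handed in when it is done.

Besides the shell and the picture viewer there is one more tool, called after "Call:" as name(argument=value, ...) on one line, values as JSON. arm_command: Moves the arm, as the interface text tells. Its arguments: {"type":"object","properties":{"series":{"type":"array"},"claw":{"type":"number"},"squeeze":{"type":"number"}},"required":["series"]}

```bash
mkdir -p pics; cat > h.py <<'E'
from bench import *
import numpy as np, cv2
def snap(n,f):
    c=capture(n); cv2.imwrite('pics/'+f,c['color'][:,:,::-1]); np.savez('pics/'+f+'.npz',**{k:c[k] for k in('color','mtx','view')}); return c
def ray(c,u,v,z):
    K=c['mtx'];V=c['view'];d=np.linalg.inv(K)@[u,v,1];d=np.array([d[0],-d[1],-d[2]])
    R=V[:3,:3];o=-R.T@V[:3,3];w=R.T@d
    return (o+w*(z-o[2])/w[2])
E
python3 - <<'E'
from h import *
c=snap('top','t1.png'); print(c['mtx'],c['view'], c.keys()); d=snap('side','s1.png'); print(sense())
E
```

```text
[[583.97158092   0.         317.45290169]
 [  0.         583.97158092 230.74168   ]
 [  0.           0.           1.        ]] [[-0.01728102 -0.99960888  0.02198762  0.00539121]
 [ 0.99868146 -0.01619345  0.04871466 -0.59401809]
 [-0.04833955  0.02280047  0.99857069 -1.37806777]
 [ 0.          0.          0.          1.        ]] dict_keys(['color', 'mtx', 'view'])
{'t': 0.1, 'q': array([ 6.09849511e+01,  1.79878787e+01,  2.58397588e+00,  7.46885222e+01,
       -5.11049598e-04,  8.20020103e+01]), 'qd': array([ 0.12895137, -0.05057785,  0.10829796,  0.01758152,  0.02905394,
       -0.00309135]), 'effort': array([ 2.43884286e-03, -4.81721556e+01,  2.99245977e+01,  1.26329967e-02,
       -2.42738006e-04, -6.00032408e-06]), 'ee_pos': array([0.20607128, 0.53646315, 0.30308774]), 'tcp_rot': array([-1.79908403e+02, -1.23537817e-02,  1.58982931e+02]), 'wrist_force': array([ 0.04783957, -0.30168904, -0.00449567]), 'ft_torque': array([ 0.0297438 , -0.00380614, -0.01757854]), 'grip_force': 0.0, 'finger_gap': 0.08546443300240793}
```

View pics/t1.png

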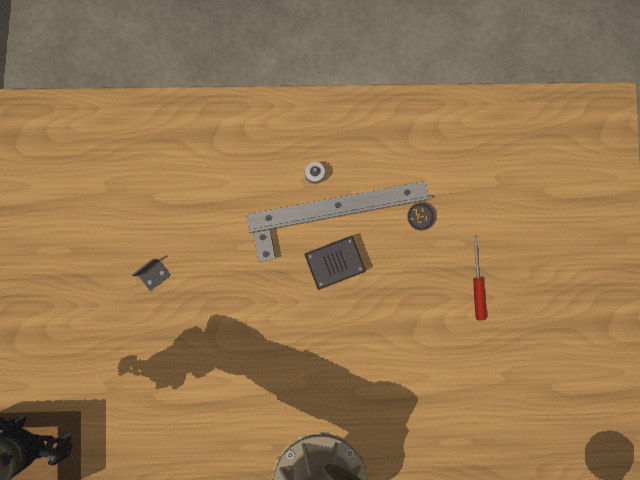

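View pics/s1.png

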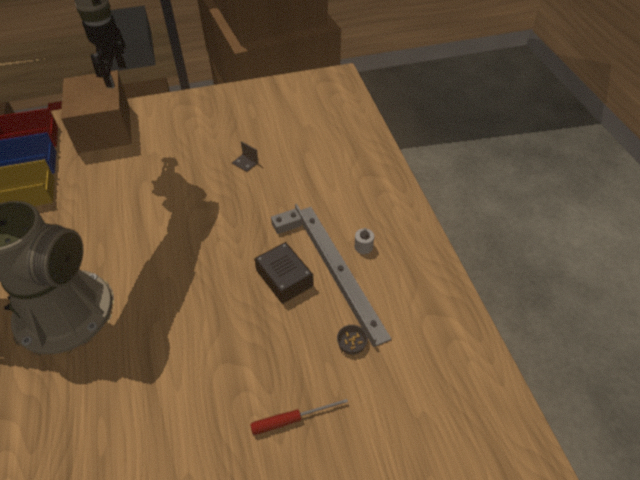

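The top view shows the case at about (336,262), the stop on the left at (264,245), the fence running from (248,222) to (428,190), and the dish at (421,215). The side view agrees. Next I measure them.

```bash
cat >> h.py <<'E'
def case_pose(c, roi, thr=95):
    x0,y0,x1,y1=roi; im=c['color'][y0:y1,x0:x1].astype(int)
    m=((im.max(2)<thr)&(im.max(2)-im.min(2)<14)).astype(np.uint8)
    m=cv2.morphologyEx(m,cv2.MORPH_CLOSE,np.ones((7,7)))
    cn=max(cv2.findContours(m,0,1)[0],key=cv2.contourArea)[:,0]
    p=np.array([ray(c,u+x0,v+y0,.05)[:2] for u,v in cn])
    r=cv2.minAreaRect((p*1000).astype(np.float32)); return r, cv2.boxPoints(r)
E
python3 - <<'E'
from h import *
c=np.load('pics/t1.png.npz')
print(case_pose(c,(290,225,385,300)))
s=np.load('pics/s1.png.npz'); print('side',case_pose(s,(245,235,320,310)))
# steel mask
im=c['color'].astype(int)
m=((im.min(2)>95)&(im.max(2)-im.min(2)<25)).astype(np.uint8); m[:175]=0;m[270:]=0
ns=[k for k in cv2.findContours(m,0,1)[0] if cv2.contourArea(k)>100]
for k in ns:
    r=cv2.minAreaRect(k); print(r,cv2.boxPoints(r).tolist())
cv2.imwrite('pics/crop.png',cv2.resize(c['color'][165:300,235:445,::-1],None,fx=3.8,fy=3.8,interpolation=cv2.INTER_CUBIC))
E
```

```text
(((518.3521118164062, -42.231903076171875), (86.07329559326172, 116.98892211914062), 19.79022789001465), array([[ 458.05237  ,   -1.7634497],
       [ 497.6622   , -111.84283  ],
       [ 578.65186  ,  -82.700356 ],
       [ 539.042    ,   27.37902  ]], dtype=float32))
side (((518.4273681640625, -42.872886657714844), (81.74945831298828, 109.9595947265625), 19.367029190063477), array([[ 461.6333  ,   -4.559005],
       [ 498.0979  , -108.29639 ],
       [ 575.22144 ,  -81.18677 ],
       [ 538.75684 ,   22.550613]], dtype=float32))
((340.7884826660156, 219.9423065185547), (48.4406852722168, 184.3491668701172), 78.69007110595703) [[245.65386962890625, 214.26922607421875], [426.423095703125, 178.11538696289062], [435.923095703125, 225.61538696289062], [255.15386962890625, 261.76922607421875]]
```

View pics/crop.png

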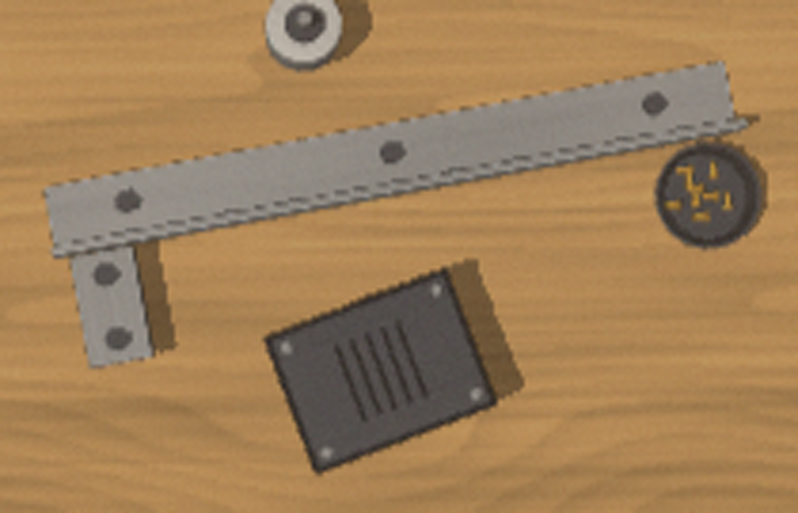

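The enlarged crop shows the fence's front edge from about (57,256) to (748,124). The stop's front corners are at (90,368) and (152,355), and its inner edge rises to (133,250).

```bash
python3 - <<'E'
from h import *
c=np.load('pics/t1.png.npz')
P=lambda u,v,z:ray(c,235+(u+.5)/3.8-.5,165+(v+.5)/3.8-.5,z)[:2]
L=P(55,250,.035);R=P(745,122,.035);L0=P(55,257,.0);R0=P(745,129,.0)
print(L,R,np.linalg.norm(L-R),L0,R0,np.linalg.norm(L0-R0))
y=(L-R)/np.linalg.norm(L-R);x=np.array([y[1],-y[0]]);yaw=np.degrees(np.arctan2(x[1],x[0]));o=(L+R)/2
print('fence yaw',yaw,'o',o)
F=lambda p:np.array([(p-o)@x,(p-o)@y])*1000
print('L0',F(L0),F(R0))
for q in [(90,368),(152,355),(133,250),(70,258)]: print('stop',P(*q,.03),F(P(*q,.03)))
print('dish',F(P(708,192,.022)))
print('case',F(np.array([.5184,-.0424])))
E
```

```text
[0.59637806 0.15607099] [ 0.66922476 -0.27342121] 0.4356262142723257 [0.5937267  0.15941515] [ 0.66837988 -0.28098139] 0.4466790946611691
fence yaw 9.62639396198294 o [ 0.63280141 -0.05867511]
L0 [ -2.0548045  221.55354264] [  -2.09722179 -225.12555001]
stop [0.5233324  0.13582771] [-75.40225905 210.06977697]
stop [0.53069139 0.09749011] [-74.55780904 171.0414115 ]
stop [0.59585149 0.10834921] [ -8.49933988 170.85133885]
stop [0.59152553 0.14733855] [ -6.24446589 210.01507708]
dish [ -38.16266657 -189.38855619]
case [-110.06896493   35.17648155]
```

Call:
arm_command(series=[{"offset": [-30,-34,0],"twist": -0.067},{"offset": [-66,-74,0],"twist": -0.134},{"offset": [-102,-114,0],"twist": -0.2},{"offset": [-138,-154,0],"twist": -0.267},{"offset": [-174,-195,0],"twist": -0.334},{"offset": [-210,-235,0],"twist": -0.4},{"offset": [-246,-275,0],"twist": -0.467},{"offset": [-283,-317,0],"twist": -0.534}])

```text
t: 1.1
ee_pos: [0.3569, 0.1378, 0.3038]
tcp_rot: [180.0, 0.0, -170.3]
wrist_force: [0.2, 1.0, -0.6]
finger_gap: 0.0855
grip_force: 0.0
```

```bash
cat >> h.py <<'E'
O=np.array([.6303,-.0591]);a=np.radians(9.63);FX=np.array([np.cos(a),np.sin(a)]);FY=np.array([-FX[1],FX[0]])
def fr(p): p=np.asarray(p)[:2]-O; return np.array([p@FX,p@FY])*1000
def st():
    s=sense(); print('t',s['t'],'fence-frame',fr(s['ee_pos']).round(1),'z',s['ee_pos'][2].round(4),s['tcp_rot'].round(1),'F',s['wrist_force'].round(1),'gap',s['finger_gap'])
E
python3 -c "
from h import *
st()"
```

```text
t 1.1 fence-frame [-236.6  239.8] z 0.3038 [ 180.     0.  -170.3] F [ 0.2  1.  -0.6] gap 0.08545687714015464
```

Call:
arm_command(series=[{"offset": [-9,-45,10],"twist": 0},{"offset": [-19,-95,35],"twist": 0},{"offset": [-29,-145,65],"twist": 0},{"offset": [-37,-185,105],"twist": 0},{"offset": [-41,-205,150],"twist": 0},{"offset": [-41,-207,190],"twist": 0},{"offset": [-41,-207,210],"twist": 0},{"offset": [-41,-207,210],"twist": 0}])

```text
t: 2.1
ee_pos: [0.4299, -0.0575, 0.0923]
tcp_rot: [179.9, -0.2, -170.4]
wrist_force: [-0.2, 0.2, 0.0]
finger_gap: 0.0855
grip_force: 0.0
```

```bash
python3 -c "
from h import *
st();c=snap('side','s2.png');c=snap('top','t2.png')
cv2.imwrite('pics/s2c.png',cv2.resize(np.load('pics/s2.png.npz')['color'][160:360,180:420,::-1],None,fx=3,fy=3))"
```

```text
t 2.1 fence-frame [-197.3   35.1] z 0.0923 [ 179.9   -0.2 -170.4] F [-0.2  0.2  0. ] gap 0.08547943419384606
```

View pics/s2c.png

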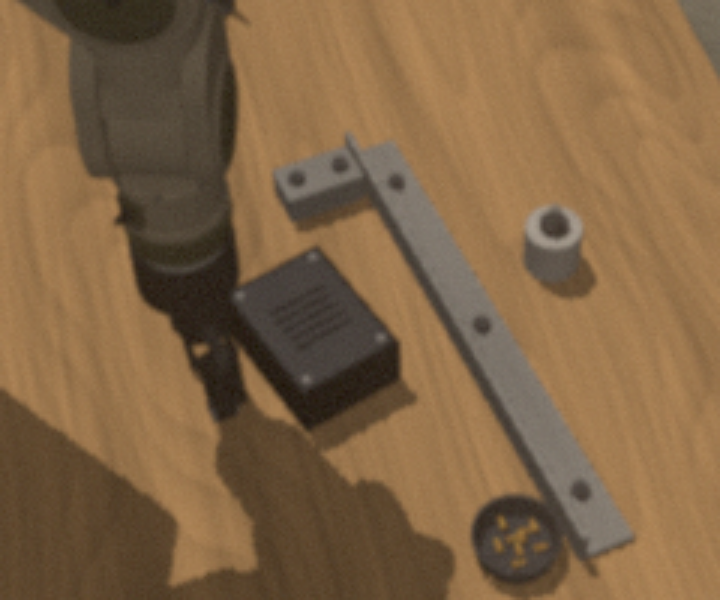

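Call:
arm_command(series=[{"offset": [0,0,8],"twist": 0},{"offset": [0,0,14],"twist": 0},{"offset": [-6,0,14],"twist": 0},{"offset": [-12,0,14],"twist": 0},{"offset": [-18,0,14],"twist": 0},{"offset": [-24,0,14],"twist": 0},{"offset": [-30,0,14],"twist": 0},{"offset": [-36,0,14],"twist": 0}])

```text
t: 3.2
ee_pos: [0.4668, -0.0515, 0.0796]
tcp_rot: [179.9, -0.1, -170.4]
wrist_force: [-1.5, 1.5, -0.6]
finger_gap: 0.0851
grip_force: 1.0
```

Call:
arm_command(series=[{"offset": [-6,0,0],"twist": 0},{"offset": [-12,0,0],"twist": 0},{"offset": [-18,0,0],"twist": 0},{"offset": [-24,0,0],"twist": 0},{"offset": [-28,0,0],"twist": 0},{"offset": [-32,0,0],"twist": 0},{"offset": [-36,0,0],"twist": 0},{"offset": [-36,0,0],"twist": 0}])

```text
t: 4.2
ee_pos: [0.5034, -0.0459, 0.0801]
tcp_rot: [-180.0, 0.1, -170.4]
wrist_force: [0.2, 0.9, -0.7]
finger_gap: 0.0852
grip_force: 0.3
```

```bash
python3 -c "
from h import *
st();c=snap('top','t3.png');c=snap('side','s3.png')
v=np.hstack([cv2.resize(np.load('pics/'+f+'.png.npz')['color'][r],(400,400)) for f,r in(('t3',np.s_[160:310,270:420]),('s3',np.s_[190:350,220:380]))])
cv2.imwrite('pics/c3.png',v[:,:,::-1])"
```

```text
t 4.2 fence-frame [-122.9   34.2] z 0.0801 [-1.800e+02  1.000e-01 -1.704e+02] F [ 0.2  0.9 -0.7] gap 0.08519695023801488
```

View pics/c3.png

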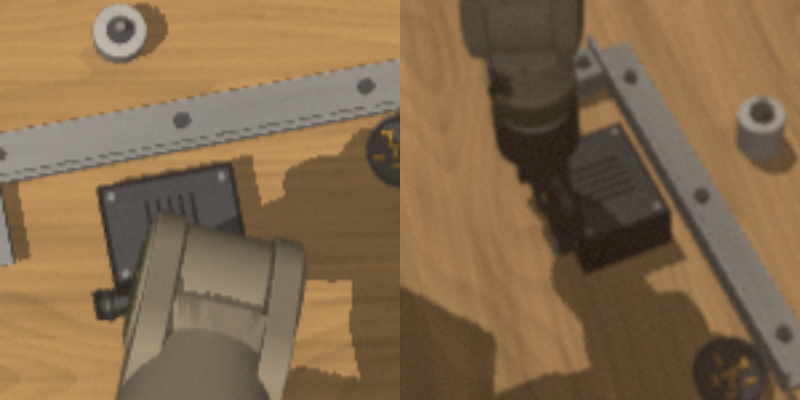

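The case now lies parallel to the fence with a gap of roughly 15–20 mm. I'll continue more slowly.

Call:
arm_command(series=[{"offset": [-3,0,0],"twist": 0},{"offset": [-6,0,0],"twist": 0},{"offset": [-9,0,0],"twist": 0},{"offset": [-11,0,0],"twist": 0},{"offset": [-13,0,0],"twist": 0},{"offset": [-15,0,0],"twist": 0},{"offset": [-17,0,0],"twist": 0},{"offset": [-17,0,0],"twist": 0}])

```text
t: 5.3
ee_pos: [0.5191, -0.043, 0.08]
tcp_rot: [180.0, -0.0, -170.4]
wrist_force: [-5.3, -0.8, 3.2]
finger_gap: 0.0857
grip_force: 2.2
```

Call:
arm_command(series=[{"offset": [-1,0,0],"twist": 0},{"offset": [-2,0,0],"twist": 0},{"offset": [-3,0,0],"twist": 0},{"offset": [-4,0,0],"twist": 0}])

```text
t: 5.8
ee_pos: [0.5228, -0.0424, 0.0799]
tcp_rot: [180.0, -0.1, -170.4]
wrist_force: [-5.8, -0.3, 3.2]
finger_gap: 0.0848
grip_force: 2.6
```

Call:
arm_command(series=[{"offset": [-0.7,0,0],"twist": 0},{"offset": [-1.4,0,0],"twist": 0},{"offset": [-2.0,0,0],"twist": 0}])

```text
t: 6.18
ee_pos: [0.5231, -0.0423, 0.0798]
tcp_rot: [-180.0, -0.3, -170.4]
wrist_force: [-10.8, -4.0, 10.3]
finger_gap: 0.0853
grip_force: 5.8
```

Call:
arm_command(series=[{"offset": [-0.7,0,0],"twist": 0},{"offset": [-1.4,0,0],"twist": 0},{"offset": [-2.0,0,0],"twist": 0}])

```text
t: 6.55
ee_pos: [0.5233, -0.0422, 0.0796]
tcp_rot: [-180.0, -0.5, -170.5]
wrist_force: [-17.3, -5.4, 12.6]
finger_gap: 0.0856
grip_force: 8.7
```

```bash
python3 -c "
from h import *
st();c=snap('top','t4.png')
cv2.imwrite('pics/c4.png',cv2.resize(c['color'][165:300,235:445,::-1],None,fx=3.8,fy=3.8,interpolation=2))"
```

```text
t 6.55 fence-frame [-102.7   34.6] z 0.0796 [-180.    -0.5 -170.5] F [-17.3  -5.4  12.6] gap 0.08555013068735379
```

View pics/c4.png

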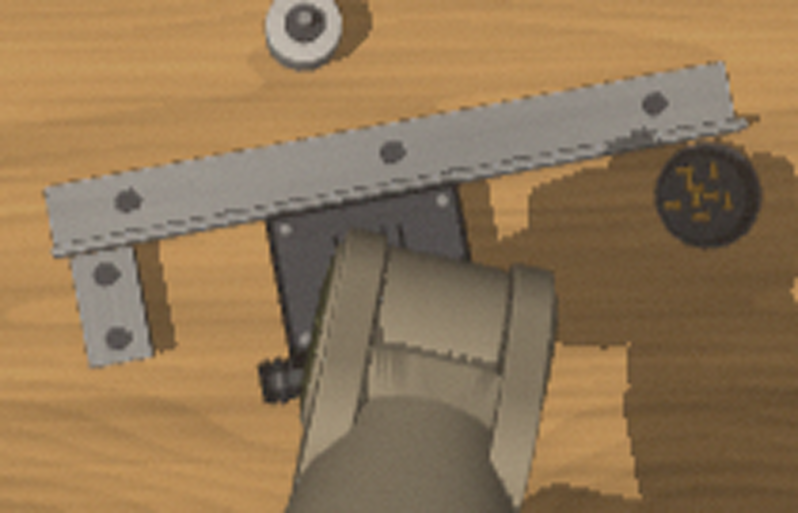

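The case lies flat against the fence, its far edge hidden along the crop line (270,222) to (458,183). I'll back off, then lift and go round to the right end with a quarter turn.

Call:
arm_command(series=[{"offset": [8,0,0],"twist": 0},{"offset": [22,0,0],"twist": 0},{"offset": [34,0,-10],"twist": 0},{"offset": [40,0,-45],"twist": 0.1},{"offset": [40,-15,-80],"twist": 0.28},{"offset": [30,-45,-90],"twist": 0.46},{"offset": [15,-80,-90],"twist": 0.64},{"offset": [0,-105,-90],"twist": 0.82}], claw=85)

```text
t: 7.6
ee_pos: [0.5453, -0.1468, 0.1713]
tcp_rot: [179.9, 0.1, 142.2]
wrist_force: [-0.5, -0.4, 0.3]
finger_gap: 0.0847
grip_force: 0.0
```

```bash
python3 -c "
from h import *
st();c=snap('top','t5.png')
cv2.imwrite('pics/c5.png',cv2.resize(c['color'][165:300,235:445,::-1],None,fx=3.8,fy=3.8,interpolation=2))
P=lambda u,v,z:ray(c,235+(u+.5)/3.8-.5,165+(v+.5)/3.8-.5,z)[:2]
for q in[(270,222),(458,183)]:print(fr(P(*q,.05)))"
```

```text
t 7.6 fence-frame [-98.4 -72.2] z 0.1713 [1.799e+02 1.000e-01 1.422e+02] F [-0.5 -0.4  0.3] gap 0.08474963993499053
[-5.6052504  84.52604328]
[ -3.14046279 -33.18661278]
```

View pics/c5.png

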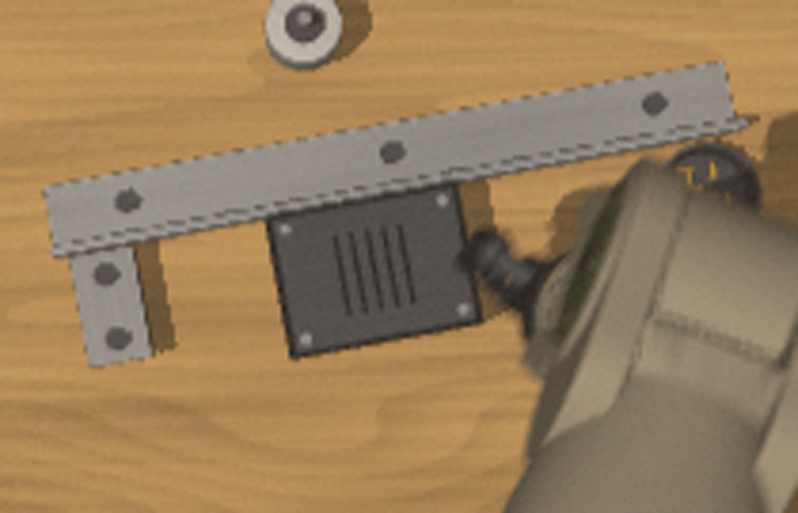

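The case sits square against the fence with its right end at about y = −34, so it has about 84 mm to go to the stop.

Call:
arm_command(series=[{"offset": [-10,9,0],"twist": 0.16},{"offset": [-20,18,0],"twist": 0.32},{"offset": [-31,27,0],"twist": 0.48},{"offset": [-41,35,0],"twist": 0.64},{"offset": [-41,35,0],"twist": 0.743},{"offset": [-41,35,30],"twist": 0.743},{"offset": [-41,35,55],"twist": 0.743},{"offset": [-41,35,55],"twist": 0.743}], claw=40)

```text
t: 8.65
ee_pos: [0.5968, -0.1418, 0.1135]
tcp_rot: [-179.8, -0.1, 100.1]
wrist_force: [-0.2, -0.5, 0.1]
finger_gap: 0.0398
grip_force: 0.0
```

```bash
python3 -c "
from h import *
st();c=snap('side','s6.png')
cv2.imwrite('pics/c6.png',cv2.resize(c['color'][160:360,220:440,::-1],None,fx=3,fy=3,interpolation=2))"
```

```text
t 8.65 fence-frame [-46.8 -75.9] z 0.1135 [-1.798e+02 -1.000e-01  1.001e+02] F [-0.2 -0.5  0.1] gap 0.03981350214255567
```

View pics/c6.png

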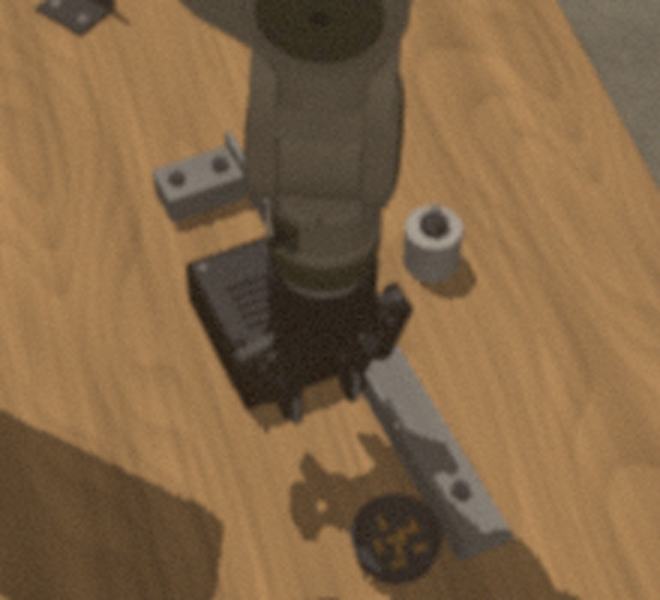

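The two fingertips hang clear to the right of the case's end and clear of the fence and dish. I'll descend and push along the fence.

Call:
arm_command(series=[{"offset": [0,0,12],"twist": 0},{"offset": [0,0,22],"twist": 0},{"offset": [5,0,24],"twist": 0},{"offset": [12,0,24],"twist": 0},{"offset": [18,0,24],"twist": 0},{"offset": [23,0,24],"twist": 0},{"offset": [28,0,24],"twist": 0},{"offset": [33,0,24],"twist": 0}])

```text
t: 9.7
ee_pos: [0.5928, -0.1095, 0.091]
tcp_rot: [180.0, 0.0, 100.0]
wrist_force: [0.2, 0.4, 1.0]
finger_gap: 0.0402
grip_force: 0.0
```

Call:
arm_command(series=[{"offset": [5,0,0],"twist": 0},{"offset": [10,0,0],"twist": 0},{"offset": [15,0,0],"twist": 0},{"offset": [20,0,0],"twist": 0},{"offset": [25,0,0],"twist": 0},{"offset": [30,0,0],"twist": 0},{"offset": [35,0,0],"twist": 0},{"offset": [40,0,0],"twist": 0}])

```text
t: 10.7
ee_pos: [0.5859, -0.0703, 0.091]
tcp_rot: [180.0, 0.0, 100.0]
wrist_force: [0.6, -4.1, 1.7]
finger_gap: 0.04
grip_force: 1.8
```

```bash
python3 -c "
from h import *
st();c=snap('top','t7.png')
cv2.imwrite('pics/c7.png',cv2.resize(c['color'][165:300,235:445,::-1],None,fx=3.8,fy=3.8,interpolation=2))"
```

```text
t 10.7 fence-frame [-45.6  -3.6] z 0.091 [180.   0. 100.] F [ 0.6 -4.1  1.7] gap 0.040046958201484
```

View pics/c7.png

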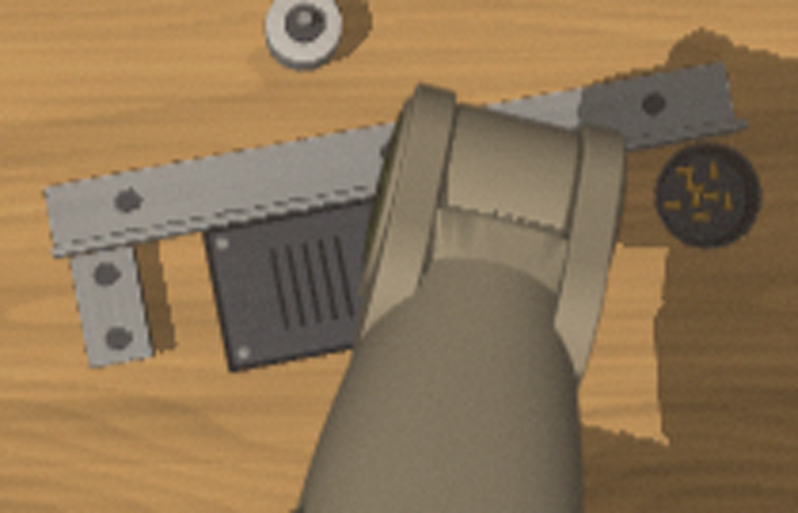

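The case is sliding along the fence, still square. Its left end (crop x about 207–230) has roughly 43 mm left to the stop.

Call:
arm_command(series=[{"offset": [5,0,0],"twist": 0},{"offset": [10,0,0],"twist": 0},{"offset": [15,0,0],"twist": 0},{"offset": [20,0,0],"twist": 0},{"offset": [25,0,0],"twist": 0},{"offset": [29,0,0],"twist": 0},{"offset": [32,0,0],"twist": 0},{"offset": [34,0,0],"twist": 0}])

```text
t: 11.75
ee_pos: [0.58, -0.0369, 0.091]
tcp_rot: [180.0, 0.0, 100.0]
wrist_force: [0.4, -4.1, 1.9]
finger_gap: 0.0401
grip_force: 2.3
```

Call:
arm_command(series=[{"offset": [1.5,0,0],"twist": 0},{"offset": [3,0,0],"twist": 0},{"offset": [4.5,0,0],"twist": 0},{"offset": [5.5,0,0],"twist": 0}])

```text
t: 12.25
ee_pos: [0.5791, -0.0316, 0.091]
tcp_rot: [180.0, 0.0, 100.0]
wrist_force: [1.0, -5.1, 2.1]
finger_gap: 0.0402
grip_force: 2.4
```

Call:
arm_command(series=[{"offset": [0.8,0,0],"twist": 0},{"offset": [1.6,0,0],"twist": 0},{"offset": [2.4,0,0],"twist": 0}])

```text
t: 12.62
ee_pos: [0.5787, -0.0293, 0.091]
tcp_rot: [180.0, 0.0, 100.0]
wrist_force: [0.3, -5.3, 3.5]
finger_gap: 0.0402
grip_force: 2.5
```

Call:
arm_command(series=[{"offset": [0.8,0,0],"twist": 0},{"offset": [1.6,0,0],"twist": 0},{"offset": [2.4,0,0],"twist": 0}])

```text
t: 13.0
ee_pos: [0.5783, -0.0272, 0.091]
tcp_rot: [180.0, 0.1, 100.0]
wrist_force: [0.7, -8.0, 3.2]
finger_gap: 0.0402
grip_force: 3.9
```

Call:
arm_command(series=[{"offset": [0.8,0,0],"twist": 0},{"offset": [1.6,0,0],"twist": 0},{"offset": [2.4,0,0],"twist": 0}])

```text
t: 13.38
ee_pos: [0.5779, -0.0269, 0.091]
tcp_rot: [-180.0, 0.3, 99.9]
wrist_force: [-0.5, -15.0, 2.1]
finger_gap: 0.0398
grip_force: 7.5
```

Force rising without motion: it is on the stop. I'll back straight off, lift clear and look.

Call:
arm_command(series=[{"offset": [-5,0,0],"twist": 0},{"offset": [-18,0,0],"twist": 0},{"offset": [-35,0,0],"twist": 0},{"offset": [-45,0,-30],"twist": 0},{"offset": [-50,-20,-80],"twist": 0},{"offset": [-60,-70,-110],"twist": 0},{"offset": [-80,-120,-130],"twist": 0},{"offset": [-110,-150,-130],"twist": 0}])

```text
t: 14.38
ee_pos: [0.4479, -0.1599, 0.2227]
tcp_rot: [179.9, 0.1, 100.1]
wrist_force: [0.5, -1.3, -0.3]
finger_gap: 0.0401
grip_force: 0.0
```

```bash
python3 -c "
from h import *
st();c=snap('top','t8.png')
print(case_pose(c,(240,195,345,300)))
r,b=case_pose(c,(240,195,345,300)); print([fr(p/1000) for p in b],fr(np.array(r[0])/1000))
cv2.imwrite('pics/c8.png',cv2.resize(c['color'][165:300,235:445,::-1],None,fx=3.8,fy=3.8,interpolation=2))"
```

```text
t 14.375 fence-frame [-196.7  -68.9] z 0.2227 [1.799e+02 1.000e-01 1.001e+02] F [ 0.5 -1.3 -0.3] gap 0.04011144786460837
(((564.362060546875, 54.596981048583984), (89.54015350341797, 146.50485229492188), 9.883334159851074), array([[507.68317 , 119.077835],
       [532.82965 , -25.252775],
       [621.04095 ,  -9.883873],
       [595.8945  , 134.44673 ]], dtype=float32))
[array([-91.08252012, 196.17901042]), array([-90.43472934,  49.67559807]), array([-0.89546714, 50.07150353]), array([ -1.54325916, 196.57490855])] [-45.98898203 123.12525692]
```

View pics/c8.png

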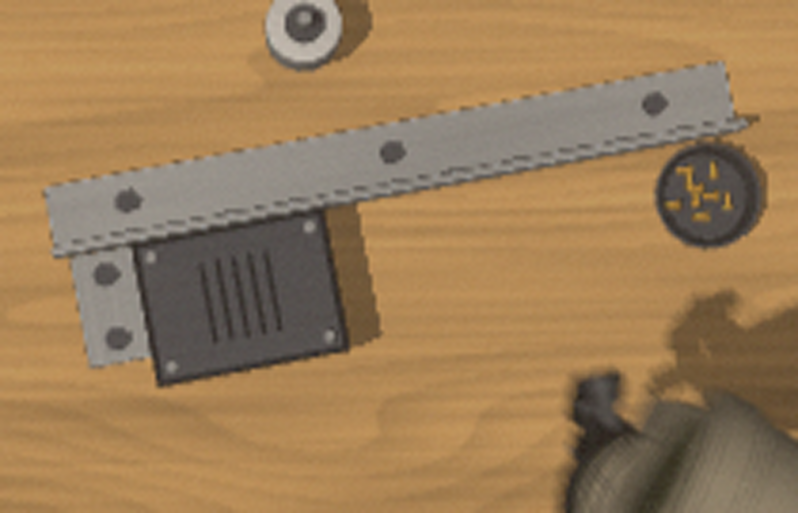

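```bash
python3 -c "
from h import *
def front(f,us):
    c=np.load('pics/'+f+'.png.npz'); im=c['color'].astype(int); P=[]
    for u in us:
        col=im[235:275,u].max(1); d=np.diff(col); k=int(np.argmax(d)); 
        w=np.clip(d[k-1:k+2],0,None); P.append(fr(ray(c,u,235+k+.5+(w@[-1,0,1])/w.sum(),.05)))
    P=np.array(P); p=np.polyfit(P[:,1],P[:,0],1); print(f,p[0]*57.3,P[:,0].mean(),P[:,0].std())
front('t5',range(316,354,2)); front('t8',range(281,322,2))
"
```

```text
t5 0.07911883209663786 -90.91949012034858 0.312740269908592
t8 -0.3141002846120502 -92.09680180530536 0.2975850743537853
```

The case may have come off the fence by about 1 mm at one end during the slide. One gentle two-finger press on the front side will fix that.

Call:
arm_command(series=[{"offset": [20,0,0],"twist": -0.18},{"offset": [45,5,0],"twist": -0.36},{"offset": [70,10,0],"twist": -0.54},{"offset": [95,15,0],"twist": -0.72},{"offset": [120,20,0],"twist": -0.9},{"offset": [145,25,0],"twist": -1.08},{"offset": [165,30,0],"twist": -1.26},{"offset": [179,35,0],"twist": -1.44}], claw=60)

```text
t: 15.42
ee_pos: [0.4525, 0.024, 0.2207]
tcp_rot: [180.0, -0.0, -177.1]
wrist_force: [0.5, -0.3, 0.9]
finger_gap: 0.0599
grip_force: 0.0
```

```bash
python3 -c "
from h import *
st()"
```

```text
t 15.425 fence-frame [-161.4  111.7] z 0.2207 [ 180.    -0.  -177.1] F [ 0.5 -0.3  0.9] gap 0.05985017379065019
```

Call:
arm_command(series=[{"offset": [-15,1,25],"twist": -0.06},{"offset": [-31,2,65],"twist": -0.117},{"offset": [-31,2,105],"twist": -0.117},{"offset": [-31,2,128],"twist": -0.117},{"offset": [-31,2,133],"twist": -0.117},{"offset": [-31,2,133],"twist": -0.117}])

```text
t: 16.18
ee_pos: [0.4836, 0.0265, 0.0881]
tcp_rot: [180.0, -0.0, -170.8]
wrist_force: [0.8, 1.0, 0.3]
finger_gap: 0.0602
grip_force: 0.0
```

Call:
arm_command(series=[{"offset": [-6,0,0],"twist": 0},{"offset": [-12,0,0],"twist": 0},{"offset": [-17,0,0],"twist": 0},{"offset": [-21,0,0],"twist": 0},{"offset": [-24,0,0],"twist": 0},{"offset": [-25,0,0],"twist": 0}])

```text
t: 16.92
ee_pos: [0.5081, 0.0308, 0.0878]
tcp_rot: [180.0, -0.0, -170.8]
wrist_force: [0.6, -0.4, 0.2]
finger_gap: 0.06
grip_force: 0.0
```

```bash
python3 -c "
from h import *
st()"
```

```text
t 16.925 fence-frame [-105.4  109.1] z 0.0878 [ 180.    -0.  -170.8] F [ 0.6 -0.4  0.2] gap 0.0600180929440463
```

Not in contact yet; earlier seated contact was at about −103.

Call:
arm_command(series=[{"offset": [-0.8,0,0],"twist": 0},{"offset": [-1.6,0,0],"twist": 0},{"offset": [-2.4,0,0],"twist": 0}])

```text
t: 17.3
ee_pos: [0.5092, 0.0312, 0.0877]
tcp_rot: [180.0, -0.1, -170.8]
wrist_force: [-5.2, -1.4, 3.4]
finger_gap: 0.06
grip_force: 2.3
```

Call:
arm_command(series=[{"offset": [-0.8,0,0],"twist": 0},{"offset": [-1.6,0,0],"twist": 0},{"offset": [-2.4,0,0],"twist": 0}])

```text
t: 17.68
ee_pos: [0.5103, 0.0316, 0.0875]
tcp_rot: [180.0, -0.3, -170.8]
wrist_force: [-10.9, -1.7, 7.6]
finger_gap: 0.0599
grip_force: 5.3
```

Call:
arm_command(series=[{"offset": [-0.8,0,0],"twist": 0},{"offset": [-1.6,0,0],"twist": 0},{"offset": [-1.6,0,0],"twist": 0}])

```text
t: 18.05
ee_pos: [0.5105, 0.0316, 0.0873]
tcp_rot: [180.0, -0.4, -170.8]
wrist_force: [-13.3, -2.2, 10.8]
finger_gap: 0.0598
grip_force: 6.7
```

Call:
arm_command(series=[{"offset": [8,0,0],"twist": 0},{"offset": [22,0,0],"twist": 0},{"offset": [42,0,-20],"twist": 0},{"offset": [62,0,-60],"twist": 0},{"offset": [80,-40,-110],"twist": 0},{"offset": [90,-90,-130],"twist": 0},{"offset": [90,-145,-130],"twist": 0},{"offset": [90,-190,-130],"twist": 0}])

```text
t: 19.05
ee_pos: [0.4563, -0.1724, 0.2188]
tcp_rot: [-179.9, 0.2, -170.8]
wrist_force: [0.3, 0.5, -0.3]
finger_gap: 0.0599
grip_force: 0.0
```

```bash
python3 -c "
from h import *
st();c=snap('top','t9.png');d=np.load('pics/t8.png.npz')
def front(f,us):
    c=np.load('pics/'+f+'.png.npz'); im=c['color'].astype(int); P=[]
    for u in us:
        d=np.diff(im[235:275,u].max(1)); k=int(np.argmax(d)); w=np.clip(d[k-1:k+2],0,None); P.append(fr(ray(c,u,235+k+.5+(w@[-1,0,1])/w.sum(),.05)))
    P=np.array(P); p=np.polyfit(P[:,1],P[:,0],1); print(f,p[0]*57.3,P[:,0].mean())
front('t8',range(281,322,2));front('t9',range(281,322,2))
r,b=case_pose(c,(271,205,345,300)); print([fr(p/1000).round(1) for p in b])
a=cv2.resize(c['color'][195:290,235:345,::-1],None,fx=6,fy=6,interpolation=2);cv2.imwrite('pics/c9.png',a)"
```

```text
t 19.05 fence-frame [-190.5  -82.6] z 0.2188 [-179.9    0.2 -170.8] F [ 0.3  0.5 -0.3] gap 0.0598850440963852
t8 -0.3141002846120502 -92.09680180530536
t9 0.20248383042903859 -91.24032415259339
[array([-89.4, 177.6]), array([-90.5,  50.8]), array([-0.9, 50.1]), array([  0.2, 176.9])]
```

View pics/c9.png

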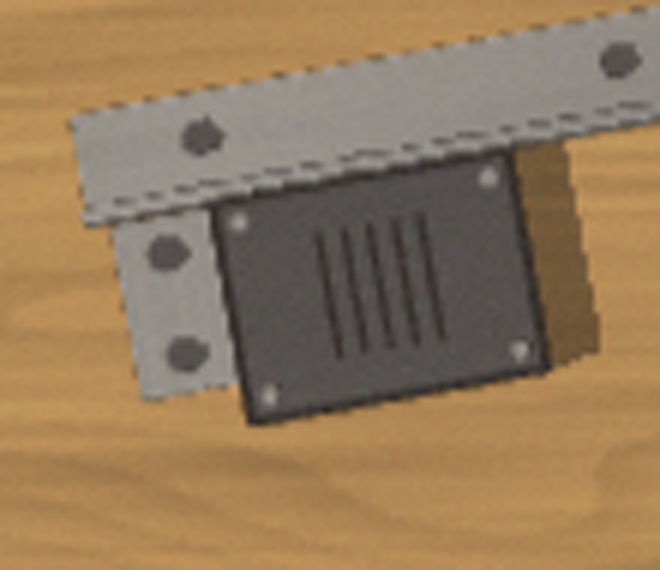

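The case lies flat on the fence (crop line (212,200) to (512,150)) and its left end sits against the stop (crop line (212,205) to (245,395)). The arm is clear.

```bash
python3 -c "
from bench import *
print(finish_job())"
```

```text
the job is handed in; nothing more can be done
None
```

The job is handed in: the last top view shows the case with its long side flat on the fence and its left end against the stop block, nothing else knocked, and the arm clear, at about 19 s.

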